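# Lock the stackable food tins into one square column

### The arm

A 6-joint arm with a two-finger parallel gripper is mounted at the origin on the work surface. World frame = base frame: x ahead of the robot, y to its left, z up, the work surface at z = 0. Lengths are in m, angles in rad, forces in N, time in s.
With the tool pointing down it reaches from about 0.375 to 0.825 m from the base axis. Payload 5.5 kg.
Tool frame: the origin (TCP) lies at the very end of the fingers, on their centre line; the grasp point (between the pads) lies 19 mm behind it (pinch_z is the distance from the TCP to the grasp point, in m); z points along the fingers, y is the line along which they close (so a half turn about z gives the same grasp; the last joint's range is limited). The gripper opens to 85 mm and grips with 20 to 120 N. Pads are 22 mm wide; open, the fingers measure 114 mm over their backs; the gripper's body (76 mm by 85 mm) begins 54 mm behind the grasp point. The pads swing forward as they close: fully open they stand 13 mm farther back than shut.
Start: joints at [1.206, 0.314, -0.047, 1.21, 0, 1.571], TCP at [0.214, 0.561, 0.231] pointing down, gripper open.
Joint ranges: [-2.67, 2.67], [-0.69, 1.73], [-1.03, 1.25], [-2.08, 2.16], [-1.42, 1.45], [-3.14, 3.14]. Speed limits (rad/s): [2.39, 2.39, 3.01, 3.14, 3.14, 3.14].

### API

Orientations are given as a unit quaternion [w, x, y, z].
In Python, from plant import get_state, camera, calibration, sign_off, pinch_z gives the robot as it stands.
- The arm moves only by the shell command python3 -m inch 'ROWS' [FORCE]. ROWS is text: rows parted by semicolons, each of 5 numbers parted by spaces: the opening, from -1 (shut) to 1 (fully open), then the shift along the tool's x, y, z in m, then the turn about the tool's z in degrees. A call has 1 to 20 rows; each row shifts and turns the commanded pose from where the row before left it, along the tool's axes as they then stand; what a row does not reach is not made up. A row lasts 1/10 s, in which the tool goes at most 50 mm and 8.59 degrees, less where a joint would pass 70% of its speed; a pose out of reach is approached as far as the arm can. A call is refused whole if a number of a shift passes 0.05 or a number of a turn 8.59, either way. A call with a gripper value outside its range is refused whole. The fingers move at their own pace and stop on an object; FORCE is the grip in N (left out, the last holds). Time passes only in rows, so rows that do not move let the fingers close. It gives the time, the measured TCP pose, the force, the opening and the grip force at its end, in the units of the state.
- get_state(): the state, without advancing time (a new reading comes with each control period).
- camera(name): name is "side" or "top" or "wrist"; returns (picture, depth): 420x560x3 uint8, red, green, blue; 420x560 float32, m along the optical axis (not along the pixel's ray), 0 where there is no reading.
- calibration(name): a dict with "fx", "fy", "cx", "cy" (pixels), "D" ([k1, k2, p1, p2, k3] as OpenCV has them; the pictures are not rectified), "R" (3x3) and "t" (3): a world point X has camera coordinates R X + t; the wrist camera has in their place "hand_eye" (4x4, takes a point from camera to tool coordinates, whose origin is the TCP and whose axes are the flange's). Camera axes: x right, y down, z forward; pixel columns grow to the right and rows downward; lengths in m; the calibration is good to about 2 mm. A picture is of the moment at which its call begins: read the wrist's pose just before it. calibration takes no time and is no camera call.
- sign_off(): hands the job in; it is judged then, once.
The state is a dict: "time_s": time; "joint_pos": joint angles; "qvel": joint speeds; "effort": joint torques, N m; "eef_pos": TCP position; "tcp_rot": TCP orientation; "wrist_force": force on the tool from outside, world axes, zero at the start; "wrist_torque": the same for the moment, N m; "finger_gap": finger opening in m; "finger_force": force on a finger pad.
Only numpy, scipy, OpenCV 4.12 (cv2) and the standard library are available. Lean on these libraries where they do the work, as an engineer would, in place of code of your own. Each camera call takes 0.05 s, during which the arm holds its last target. There are 200 camera calls.

### The job

Stack the two loose twist-lock food tins on the one fixed to the worktop: first the tall tin, then the short plain-lidded one on top. Set each on roughly crosswise, feel for the angle at which its hidden keyhole drops over the cleat, press it gently down against the sprung seal and turn it clockwise to the stop without forcing it, so that it locks square with the tin below. Then let go, and leave the other things on the worktop where they are.

Things in the scene. Friction and masses are not known exactly. Their poses are not given: they have to be found in the camera images.
- base_top (a point): Bottom tin of the column, closed, steel, fixed to the worktop on a grey foot. Like all the set it is 84 mm long (x) and 56 mm wide (y). This point: centre of its flat lid, 52 mm above the worktop; z up, x along the long side.
- base_lugs: Lugs of the steel T-cleat on the base tin's axis; origin 10 mm above its lid. The round stem is 24 mm across, narrowing to 16 mm at its top 13 mm above the lid; two lugs reach 18 mm each way from the axis along y (the short side), 10 mm wide, spanning 6.5 to 12 mm above the lid.
- base_seal (a point): Four sprung rubber seal feet round the base cleat, 8 mm across, at 23 mm in x and y from the axis; this point is amid their tops, 4 mm above the lid. Together they begin to give way at about 5 N and are flush with the lid at about 10 N.
- tall_center (a point): Tall tin, 84 x 56 x 62 mm high, steel, closed, about 250 g (170 to 330 g), loose, standing upright. This point: its centre, 31 mm above its underside; x along the long side, z up. It may be turned end for end: both ways are alike.
- tall_keyhole (a point): Centre of the tall tin's hollow underside. In it a 5 mm keyhole collar, unseen from above, rests stiffly (0.2 N m) at an unknown 0 to 40 degrees counter-clockwise (from above) of the long side: a 27 mm square opening plus two notches 15 mm wide, to 21.5 mm from the axis. Only with the notches over the lugs (2 mm, 6 degrees of play) does it drop on.
- tall_top (a point): Centre of the tall tin's flat lid, 62 mm above its underside, same axes. Locking on a lid: long sides crosswise, or clockwise of that by the unknown 0 to 40 degrees. Off the notches a tin stands about 11 mm above the lid, dropped in, 4 mm (on the seal). Then press 2.5 to 4 mm and turn clockwise (50 to 90 degrees) to stops, square with the tin below. Let go, it rises 1.5 mm.
- tall_lugs: Lugs of the T-cleat on the tall tin's lid, origin 10 mm above that lid: the same stem, lugs (along the tall tin's y, the short side) and sprung seal feet as on the base tin.
- short_center (a point): Short tin, 84 x 56 x 46 mm high, steel, about 200 g (140 to 260 g), loose, standing upright; plain lid without a cleat, so it can only be the top one. This point: its centre, 23 mm above its underside; x along the long side, z up. Both ways round are alike.
- short_keyhole (a point): Centre of the short tin's underside, with the same kind of turning keyhole collar, at its own unknown angle 0 to 40 degrees counter-clockwise of the long side; it locks in the same way.
- tall_tin: The tall tin as a whole; origin at the centre of its underside.
- short_tin: The short tin as a whole; origin at the centre of its underside.
- lotion_pump: Bystander: white round pump bottle, 72 mm across, 190 mm tall. Origin at its underside.
- soap_pump: Bystander: amber round pump bottle, 64 mm across, 180 mm tall. Origin at its underside.
- mug: Bystander: white mug, 80 mm across, 90 mm tall. Origin at its underside.
- soap_tin: Bystander: plain steel soap tin, 90 x 62 x 32 mm, smooth all over, no part of the set. Origin at its underside.
- spice_jar: Bystander: glass jar with black cap, 48 mm across, 85 mm tall. Origin at its underside.
- dish_brush: Bystander: dish brush lying on the worktop.
- tumbler: Bystander: green glass tumbler, 68 mm across, 100 mm tall. Origin at its underside.
Things that resemble listed ones, but are neither listed nor needed, are in the scene too. Leave any blue or pink look-alike of the part that bears base_top alone.

How it is judged:
By the outcome, as a careful person would: the job done as asked, in the order asked, and still so for the second after the job is handed in, with the robot touching nothing.
It also fails if it takes over 72 s, if anything falls off the work surface, if the arm or the gripper's body presses on something with over 40 N, if the wrist force passes 120 N, or if a joint passes its speed limit or range.

## Working session

There is one attempt and no reset: what is moved stays moved. The work goes in short steps, Python scripts to look and compute and a shell command to move; the robot and the scene stay as the last step left them, time stands still between calls to the robot, and variables do not carry over. Pictures are saved under pics/ and viewed, at most 10 in all, crops included, and the job is handed in when it is done.

```bash
ls; mkdir -p pics; python3 - <<'E'
from plant import *
import cv2,numpy as np
print(get_state(),pinch_z)
for n in("top","side"):
    p,d=camera(n); cv2.imwrite(f"pics/{n}0.png",p[:,:,::-1]); np.save(f"pics/{n}0.npy",d)
    print(n,calibration(n))
print(calibration("wrist"))
E
```

```text
pics
{'time_s': 0.0, 'joint_pos': array([ 1.20599477e+00,  3.14223327e-01, -4.80578628e-02,  1.21018441e+00,
        3.77053674e-06,  1.57079278e+00]), 'qvel': array([ 0.00070157, -0.00063238,  0.00184387,  0.00266042,  0.00023602,
        0.000165  ]), 'effort': array([ 5.40351502e-04, -5.39589250e+01,  3.39751875e+01,  1.93267548e-02,
        1.11744282e-04,  2.29229516e-05]), 'eef_pos': array([0.2138572 , 0.55999354, 0.23044547]), 'tcp_rot': array([-1.53250675e-04,  1.81389238e-01,  9.83411027e-01, -8.20446563e-04]), 'wrist_force': array([ 0.4189102 ,  0.24376092, -0.19808245]), 'wrist_torque': array([-0.04473143, -0.05617645,  0.01700908]), 'finger_force': 0.0, 'finger_gap': 0.08554101863084872} 0.0187
top {'fx': 420.4183333198569, 'fy': 420.4183333198569, 'cx': 279.45937967769055, 'cy': 209.7719699986557, 'D': array([0.0160522, 0.       , 0.       , 0.       , 0.       ]), 'R': array([[-0.01214838, -0.99992473,  0.0017151 ],
       [-0.99628028,  0.01195773, -0.08533827],
       [ 0.08531133, -0.00274544, -0.99635056]]), 't': array([1.07963214e-03, 6.05963100e-01, 1.31760258e+00
[... 228 characters left out ...]
 -0.0184451 ],
       [-0.53963637, -0.52684029, -0.65668249],
       [ 0.4526563 ,  0.47610333, -0.75394157]]), 't': array([-0.44566282,  0.38502815,  1.10005638])}
{'fx': 366.7683351176428, 'fy': 366.7683351176428, 'cx': 272.7354380026622, 'cy': 217.67465746798877, 'D': array([-0.06849054,  0.        ,  0.        ,  0.        ,  0.        ]), 'hand_eye': array([[-5.49579574e-05, -9.51279164e-01, -3.08330908e-01,
         7.78149708e-02],
       [ 9.99999533e-01, -3.49711559e-04,  9.00705639e-04,
        -1.27322267e-03],
       [-9.64649390e-04, -3.08330715e-01,  9.51278739e-01,
        -1.43498266e-01],
       [ 0.00000000e+00,  0.00000000e+00,  0.00000000e+00,
         1.00000000e+00]])}
```

View pics/top0.png

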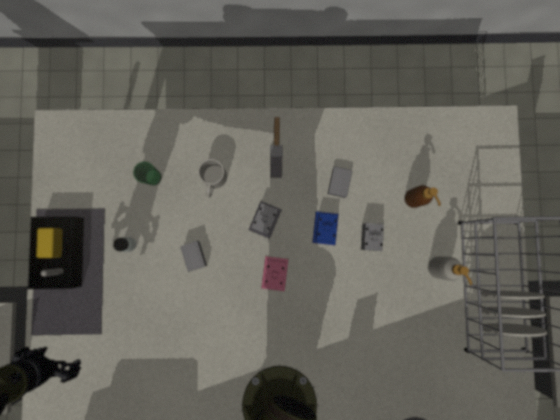

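View pics/side0.png

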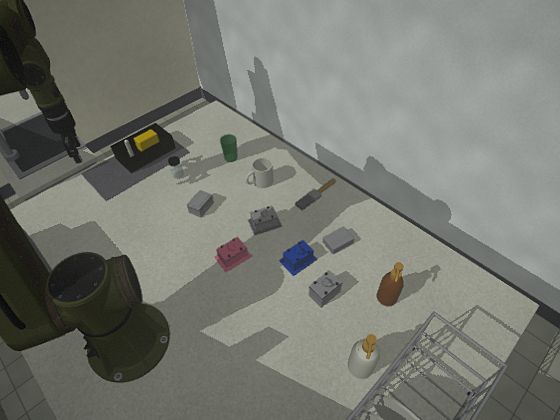

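Candidates in the top view are: cleated grey (265,218) and (373,236), of which one is the base and the other the tall tin; plain grey (194,254) and (340,178), one the short tin and the other the soap tin; and the blue (326,228) and pink (275,273) look-alikes. I'll check with depth and one crop.

```bash
cat > h.py <<'E'
import cv2,numpy as np
from plant import *
from scipy.spatial.transform import Rotation as Ro
def cloud(d,c,R,t):
    """world points HxWx3; R,t camera->world"""
    h,w=d.shape; K=np.array([[c["fx"],0,c["cx"]],[0,c["fy"],c["cy"]],[0,0,1]])
    uv=np.stack(np.meshgrid(np.arange(w),np.arange(h)),-1).reshape(-1,1,2).astype(np.float64)
    n=cv2.undistortPoints(uv,K,c["D"]).reshape(h,w,2)
    P=np.dstack([n*d[...,None],d]); P=P@R.T+t; P[d==0]=np.nan
    return P
def fixed(n,d):
    c=calibration(n); return cloud(d,c,c["R"].T,-c["R"].T@c["t"])
def wrist():
    s=get_state(); p,d=camera("wrist"); c=calibration("wrist"); H=c["hand_eye"]
    q=s["tcp_rot"]; R=Ro.from_quat([q[1],q[2],q[3],q[0]]).as_matrix()
    return p,cloud(d,c,R@H[:3,:3],R@H[:3,3]+s["eef_pos"]),s
def rect(P,m):
    r=cv2.minAreaRect((P[m][:,:2]*1000).astype(np.float32)); (cx,cy),(a,b),an=r
    if a<b: a,b,an=b,a,an+90
    return np.round([cx,cy,a,b,(an+90)%180-90],1)   # mm, deg of the long side, CCW from world x
E
python3 - <<'E'
from h import *
d=np.load("pics/top0.npy"); P=fixed("top",d); im=cv2.imread("pics/top0.png")
for u,v in[(265,218),(373,236),(194,254),(340,178),(326,228),(275,273)]:
    Q=P[v-25:v+26,u-25:u+26]; z=Q[...,2]; zm=np.nanpercentile(z[z>0.02],[50,90,99])
    l=zm[0]; m=np.abs(z-l)<.006
    lab=cv2.connectedComponentsWithStats(m.astype(np.uint8))
    k=1+np.argmax(lab[2][1:,4]); print((u,v),zm.round(3),rect(Q,lab[1]==k))
c=cv2.resize(im[150:300,170:395],None,fx=3.5,fy=3.5,interpolation=cv2.INTER_CUBIC); cv2.imwrite("pics/crop0.png",c)
E
```

```text
(265, 218) [0.052 0.06  0.066] [578.2  41.8  83.9  56.1 -23.4]
(373, 236) [0.061 0.069 0.075] [ 517.  -296.3   83.6   57.7   -4.5]
(194, 254) [0.045 0.049 0.052] [464.2 267.8  83.2  56.5  17.2]
(340, 178) [0.03  0.034 0.037] [ 695.7 -201.5   89.8   62.3  -12.8]
(326, 228) [0.051 0.06  0.065] [ 548.3 -153.3   83.8   56.3   -7.2]
(275, 273) [0.052 0.06  0.067] [404.9  12.1  83.6  55.7  -7.8]
```

View pics/crop0.png

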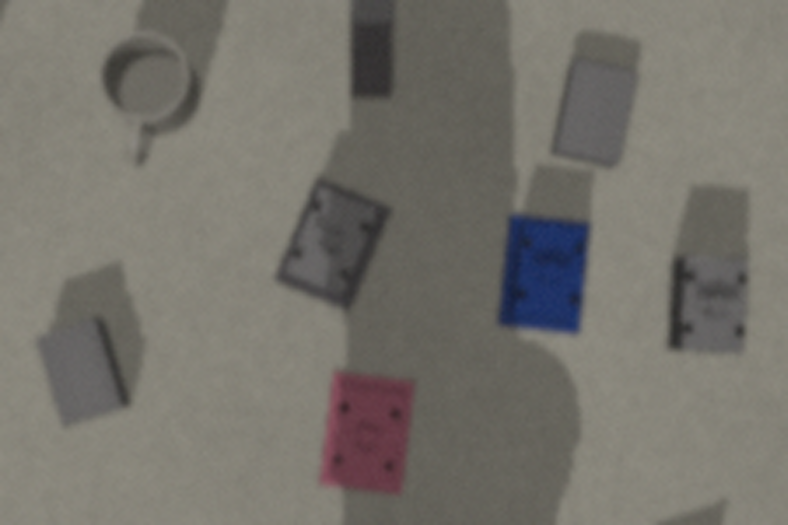

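Depth confirms the choice:

| Pixel | Lid height | Identified as |
|---|---|---|
| (265,218) | 52 mm, on a grey foot | base |
| (373,236) | 62 mm, cleated | tall tin |
| (194,254) | 46 mm, plain | short tin |
| (340,178) | 32 mm | soap tin |

The blue and pink ones are decoys. I'll go above the tall tin next.

```bash
python3 -m inch '1 -.0312 -.0264 0 0;1 -.0312 -.0264 0 0;1 -.0312 -.0264 0 0;1 -.0312 -.0264 0 0;1 -.0312 -.0264 0 0;1 -.0312 -.0264 0 0;1 -.0312 -.0264 0 0;1 -.0312 -.0264 0 0;1 -.0312 -.0264 0 0;1 -.0312 -.0264 0 0;1 -.0312 -.0264 0 0;1 -.0312 -.0264 0 0' 60
python3 -m inch '1 -.0215 -.0374 0 0;1 -.0215 -.0374 0 0;1 -.0215 -.0374 0 0;1 -.0215 -.0374 0 0;1 -.0215 -.0374 0 0;1 -.0215 -.0374 0 0;1 -.0215 -.0374 0 0;1 -.0215 -.0374 0 0;1 -.0215 -.0374 0 0;1 -.0215 -.0374 0 0;1 0 0 0 -8.25;1 0 0 0 -8.25;1 0 0 0 0;1 0 0 0 0;1 0 0 0 0'
cat >> h.py <<'E'
def psi(s):
    q=s["tcp_rot"]; X=Ro.from_quat([q[1],q[2],q[3],q[0]]).as_matrix()[:,0]
    return np.degrees(np.arctan2(X[1],X[0]))
def lid(P,zl,near,r=.07,tol=.005):
    m=(np.abs(P[...,2]-zl)<tol)&(np.hypot(P[...,0]-near[0],P[...,1]-near[1])<r)
    n,L,st,_=cv2.connectedComponentsWithStats(cv2.morphologyEx(m.astype(np.uint8),cv2.MORPH_OPEN,np.ones((3,3))))
    return rect(P,L==1+np.argmax(st[1:,4]))
E
python3 - <<'E'
from h import *
p,P,s=wrist(); cv2.imwrite("pics/w1.png",p[:,:,::-1])
print(s["eef_pos"],psi(s),s["joint_pos"]); print(lid(P,.062,(.517,-.296)))
E
```

```text
time_s: 1.3
eef_pos: [0.4511, 0.1293, 0.2311]
tcp_rot: [-0.0, 0.181, 0.983, -0.0]
wrist_force: [0.1, -0.2, 0.1]
finger_gap: 0.0854
finger_force: 0.0
time_s: 2.8
eef_pos: [0.5182, -0.2947, 0.2313]
tcp_rot: [-0.0, 0.039, 0.999, 0.0]
wrist_force: [-1.0, 0.3, -0.0]
finger_gap: 0.0854
finger_force: 0.0
[ 0.518187   -0.29473454  0.23126161] 175.49304242426697 [-5.17149356e-01  3.06351251e-01 -5.69247192e-02  1.20768587e+00
  3.48718841e-06 -4.38488102e-01]
[ 516.7 -300.    84.3   56.1   -4.2]
```

View pics/w1.png

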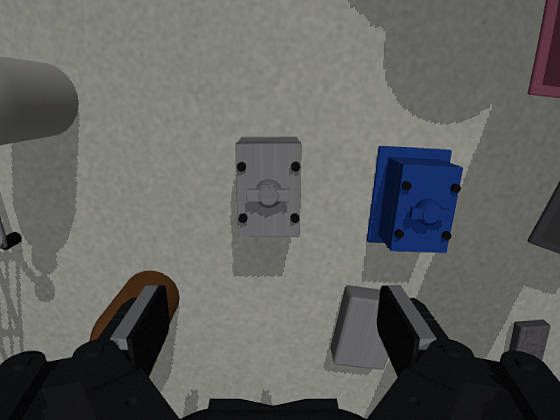

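The wrist view shows the tall tin at (268,187), grey with a cleat and no foot. Blue is at (425,210) with its own foot. The measured size of 84x56 fits, so I'll descend and grip.

```bash
python3 -m inch '1 .0011 -.0049 .03 -.3;1 0 0 .045 0;1 0 0 .045 0;1 0 0 .045 0;1 0 0 .03 0;1 0 0 .015 0;1 0 0 0 0;-1 0 0 0 0;-1 0 0 0 0;-1 0 0 0 0;-1 0 0 0 0;-1 0 0 0 0;-1 0 0 0 0;-1 0 0 0 0' 60
python3 -m inch '-1 0 0 -.02 0;-1 0 0 -.05 0;-1 0 0 -.05 0;-1 0 0 -.05 0;-1 0 0 -.02 0;-1 0 0 0 0;-1 0 0 0 0;-1 0 0 0 0'
python3 - <<'E'
from h import *
s=get_state();print(s)
E
```

```text
time_s: 4.25
eef_pos: [0.5182, -0.3005, 0.0232]
tcp_rot: [0.002, 0.036, 0.999, -0.001]
wrist_force: [-0.7, 1.5, 7.3]
finger_gap: 0.0553
finger_force: 65.0
time_s: 5.05
eef_pos: [0.5154, -0.2991, 0.2088]
tcp_rot: [-0.002, 0.036, 0.999, 0.001]
wrist_force: [-0.5, 0.5, -3.7]
finger_gap: 0.0553
finger_force: 65.0
{'time_s': 5.05, 'joint_pos': array([-5.25881518e-01,  3.18464429e-01, -9.17711786e-02,  1.16456655e+00,
       -2.90095366e-05, -4.54263369e-01]), 'qvel': array([ 0.00074209,  0.00662619, -0.00123773,  0.00345804, -0.00147658,
       -0.00050511]), 'effort': array([-3.20723440e-03, -5.68962371e+01,  3.57406354e+01, -2.06102495e-02,
       -3.47621230e-03,  4.85220953e-04]), 'eef_pos': array([ 0.51535462, -0.29912186,  0.208813  ]), 'tcp_rot': array([-1.77399600e-03,  3.58013213e-02,  9.99356920e-01,  9.29953807e-04]), 'wrist_force': array([-0.46473801,  0.53130164, -3.74848316]), 'wrist_torque': array([-0.03275801, -0.00318836, -0.01941582]), 'finger_force': 64.97860908508301, 'finger_gap': 0.05528620790676538}
```

```bash
python3 -m inch '-1 -.0063 .0415 0 0;-1 -.0063 .0415 0 0;-1 -.0063 .0415 0 0;-1 -.0063 .0415 0 0;-1 -.0063 .0415 0 0;-1 -.0063 .0415 0 0;-1 -.0063 .0415 0 0;-1 -.0063 .0415 0 0;-1 -.0063 .0415 0 0;-1 -.0063 .0415 0 0;-1 0 0 0 -7.86;-1 0 0 0 -7.86;-1 0 0 0 -7.86;-1 0 0 0 -7.86;-1 0 0 0 -7.86;-1 0 0 0 -7.86;-1 0 0 0 -7.86;-1 0 0 0 -7.86;-1 0 0 0 -7.86;-1 0 0 0 0'
python3 -m inch '-1 0 0 0 0;-1 0 0 0 0'
python3 - <<'E'
from h import *
p,P,s=wrist(); cv2.imwrite("pics/w2.png",p[:,:,::-1])
print(s["eef_pos"],psi(s),s["joint_pos"],s["wrist_force"])
print("base",lid(P,.052,(.578,.042)))
z0=s["eef_pos"][2]
print("tin", lid(P,z0+.0388,s["eef_pos"]))
m=(np.hypot(P[...,0]-.578,P[...,1]-.042)<.025); print(np.nanpercentile(P[m][:,2],[25,50,95]))
E
```

```text
time_s: 7.05
eef_pos: [0.6079, 0.1093, 0.2088]
tcp_rot: [-0.002, -0.549, 0.836, 0.001]
wrist_force: [-0.3, -0.6, -2.3]
finger_gap: 0.0557
finger_force: 65.6
time_s: 7.25
eef_pos: [0.6088, 0.1094, 0.2103]
tcp_rot: [-0.001, -0.548, 0.836, 0.0]
wrist_force: [0.7, 0.0, -2.4]
finger_gap: 0.0557
finger_force: 65.6
[0.6087507  0.10943464 0.21029292] -113.491239851009 [ 1.77870402e-01  3.58301023e-01 -3.26919743e-02  1.18147971e+00
 -1.88128577e-06 -9.82925793e-01] [ 0.74685705  0.01197221 -2.38440491]
base [577.6  39.4  84.4  56.1 -23.5]
tin [605.8  99.7  82.3  70.9 -23.4]
[0.05266256 0.0533601  0.0661438 ]
```

View pics/w2.png

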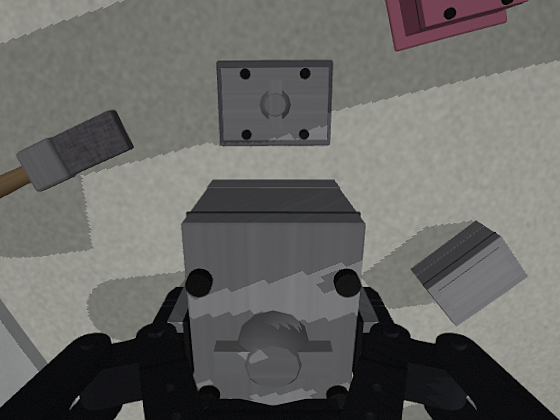

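The view shows the base at (275,103), crosswise to the held tin, whose front lid edge is at row 221 (cols 182-363). Next I'll find the tin's offset in the hand.

```bash
cat >> h.py <<'E'
def inhand(P,s,dz):
    a=np.radians(psi(s)); X=np.array([np.cos(a),np.sin(a)]); Y=np.array([np.sin(a),-np.cos(a)])
    d=P[...,:2]-s["eef_pos"][:2]; x=d@X; y=d@Y; z=P[...,2]-s["eef_pos"][2]
    m=(np.abs(z-dz)<.006)&(abs(y)<.035)&(x<.06)&(x>.0)
    b=m&(abs(y)<.02); zz=np.nanmedian(z[b&(x>.02)&(x<.04)])
    m&=np.abs(z-zz)<.003
    e=[np.percentile(x[m&(abs(y-c)<.004)],99) for c in(-.02,0,.02)]
    w=m&(x>.03)&(x<.038)
    return "lid dz",zz,"front x",np.round(e,4),"y",np.percentile(y[w],[1,99]).round(4)
E
python3 - <<'E'
from h import *
p,P,s=wrist(); print(inhand(P,s,.0388)); print(s["eef_pos"],psi(s))
E
```

```text
('lid dz', np.float64(0.03984547679374442), 'front x', array([0.0451, 0.0451, 0.0451]), 'y', array([-0.0283,  0.026 ]))
[0.60893227 0.10945284 0.21060959] -113.46119059409621
```

```bash
python3 -m inch '-1 .02 .0005 0 0;-1 .027 .0007 0 0;-1 .02 .0005 0 0;-1 .007 0 0.01 0;-1 0 0 .03 0;-1 0 0 .04 0;-1 0 0 .025 0;-1 0 0 .01 0;-1 0 0 0 0;-1 0 0 0 0;-1 0 0 0 0'
python3 -c "
from h import *
s=get_state();print(s['eef_pos'],s['wrist_force'],s['wrist_torque'],psi(s))"
python3 -m inch '-1 0 0 .003 0;-1 0 0 .003 0;-1 0 0 .002 0;-1 0 0 .002 0;-1 0 0 0 0;-1 0 0 0 0'
python3 -c "
from h import *
s=get_state();print(s['eef_pos'],s['wrist_force'],s['wrist_torque'],psi(s))"
```

```text
time_s: 8.45
eef_pos: [0.5799, 0.0424, 0.098]
tcp_rot: [0.001, -0.549, 0.836, -0.001]
wrist_force: [-0.2, 0.2, -2.4]
finger_gap: 0.0553
finger_force: 65.5
[0.5798594  0.04239259 0.09804039] [-0.20475607  0.17888828 -2.40439659] [-0.02386894 -0.02885801 -0.03599158] -113.36115647198902
time_s: 9.05
eef_pos: [0.5784, 0.0423, 0.0865]
tcp_rot: [0.0, -0.549, 0.836, -0.0]
wrist_force: [-0.8, -1.2, 0.7]
finger_gap: 0.0554
finger_force: 66.2
[0.57839589 0.04230167 0.0865165 ] [-0.80039411 -1.20581787  0.70977009] [-0.02206906  0.29049475  0.00154097] -113.35953970837281
```

```bash
f(){ grep -E "eef|wrist_f" | tr '\n' ' '; echo; }
python3 -m inch '-1 0 0 .001 0;-1 0 0 0 0;-1 0 0 0 0'|f
python3 -m inch '-1 0 0 0 3;-1 0 0 0 0'|f
python3 -m inch '-1 0 0 0 3;-1 0 0 0 0'|f
python3 -m inch '-1 0 0 0 3;-1 0 0 0 0'|f
python3 -m inch '-1 0 0 0 3;-1 0 0 0 0'|f
```

```text
eef_pos: [0.5785, 0.0423, 0.0862] wrist_force: [-3.1, -0.1, 7.0] 
eef_pos: [0.5791, 0.0423, 0.0863] wrist_force: [-3.4, 0.3, 5.4] 
eef_pos: [0.5793, 0.0423, 0.0863] wrist_force: [0.0, 1.1, 5.7] 
eef_pos: [0.5795, 0.0423, 0.0862] wrist_force: [-0.4, 0.1, 5.0] 
eef_pos: [0.5796, 0.0422, 0.0862] wrist_force: [0.7, -0.1, 5.1]
```

```bash
f(){ grep -E "eef|wrist_f" | tr '\n' ' '; echo; }
python3 -m inch '-1 .0006 .0008 0 3;-1 0 0 0 0'|f
python3 -m inch '-1 0 0 0 3;-1 0 0 0 0'|f
python3 -m inch '-1 0 0 0 3;-1 0 0 0 0'|f
python3 -m inch '-1 0 0 0 3;-1 0 0 0 0'|f
python3 -c "
from h import *
s=get_state();print(s['eef_pos'],s['wrist_force'],s['wrist_torque'],psi(s))"
```

```text
eef_pos: [0.5787, 0.0422, 0.086] wrist_force: [1.5, -0.3, 6.3] 
eef_pos: [0.578, 0.0422, 0.0853] wrist_force: [2.9, -0.8, 0.5] 
eef_pos: [0.5775, 0.0424, 0.0849] wrist_force: [3.5, -0.3, -1.6] 
eef_pos: [0.5771, 0.0423, 0.0847] wrist_force: [2.9, 0.6, -3.1] 
[0.57705009 0.04234828 0.08472004] [ 2.91045889  0.55526114 -3.13081949] [ 0.03787476 -0.67453662 -0.00675419] -137.2250642227679
```

```bash
f(){ grep -E "eef|wrist_f" | tr '\n' ' '; echo; }
python3 -m inch '-1 0 0 .001 -2;-1 0 0 .001 0;-1 0 0 0 0'|f
python3 -m inch '-1 0 0 .001 0;-1 0 0 .001 0;-1 0 0 0 0'|f
python3 -m inch '-1 0 0 .001 0;-1 0 0 0 0'|f
python3 -c "
from h import *
s=get_state();print(s['eef_pos'],s['wrist_force'],s['wrist_torque'],psi(s))"
```

```text
eef_pos: [0.5774, 0.042, 0.083] wrist_force: [3.3, -1.5, -2.7] 
eef_pos: [0.5775, 0.0421, 0.0812] wrist_force: [3.5, -1.1, -0.7] 
eef_pos: [0.5775, 0.0423, 0.0802] wrist_force: [4.1, -1.3, -2.8] 
[0.57745909 0.04225403 0.08024976] [ 4.14357746 -1.25807742 -2.77800986] [-0.30475296 -0.92100091 -0.04477946] -135.35671357424533
```

```bash
f(){ grep -E "eef|wrist_f" | tr '\n' ' '; echo; }
python3 -m inch '-1 -.0008 -.0008 .001 0;-1 0 0 .001 0;-1 0 0 0 0'|f
python3 -m inch '-1 0 0 .001 0;-1 0 0 .001 0;-1 0 0 0 0'|f
python3 -m inch '-1 0 0 .001 0;-1 0 0 .001 0;-1 0 0 0 0'|f
python3 -c "
from h import *
s=get_state();print(s['eef_pos'],s['wrist_force'],s['wrist_torque'],psi(s))"
```

```text
eef_pos: [0.5778, 0.0423, 0.0782] wrist_force: [-1.2, -1.0, 2.9] 
eef_pos: [0.5778, 0.0424, 0.0762] wrist_force: [-3.6, -0.4, 5.4] 
eef_pos: [0.5778, 0.0424, 0.0752] wrist_force: [-6.1, -0.6, 13.1] 
[0.57778068 0.04236312 0.07524562] [-6.05553785 -0.55918307 13.14686332] [-0.05319811  1.24089484 -0.03404934] -135.3524497845203
```

```bash
f(){ grep -E "eef|wrist_f" | tr '\n' ' '; echo; }
python3 -m inch '-1 0 0 -.0008 0;-1 0 -.0002 0 4;-1 0 -.0002 0 4;-1 0 0 0 0'|f
python3 -c "
from h import *
s=get_state();print(s['eef_pos'],s['wrist_force'],s['wrist_torque'],psi(s))"
python3 -m inch '-1 0 -.0002 0 4;-1 0 -.0002 0 4;-1 0 -.0002 0 4;-1 0 0 0 0'|f
python3 -c "
from h import *
s=get_state();print(s['eef_pos'],s['wrist_force'],s['wrist_torque'],psi(s))"
```

```text
eef_pos: [0.5794, 0.0422, 0.0757] wrist_force: [-0.1, -0.3, 5.6] 
[0.57939686 0.04218766 0.07569246] [-0.05283536 -0.26563907  5.56451178] [ 0.01438953  0.13406785 -0.15109358] -143.4397053380445
eef_pos: [0.5801, 0.0417, 0.0758] wrist_force: [-0.2, 0.9, 6.4] 
[0.58006238 0.04169391 0.07580488] [-0.15893011  0.94578872  6.39505307] [ 0.06017729  0.09294127 -0.1212803 ] -155.43830268331598
```

```bash
f(){ grep -E "eef|wrist_f" | tr '\n' ' '; echo; python3 -c "
from h import *
s=get_state();print(s['wrist_torque'],psi(s))"; }
python3 -m inch '-1 0 -.0002 0 4;-1 0 -.0002 0 4;-1 0 -.0002 0 4;-1 0 0 0 0'|f
python3 -m inch '-1 0 -.0002 0 4;-1 0 -.0002 0 4;-1 0 -.0002 0 4;-1 0 0 0 0'|f
python3 -m inch '-1 0 -.0002 0 4;-1 0 -.0002 0 4;-1 0 -.0002 0 4;-1 0 0 0 0'|f
python3 -m inch '-1 0 -.0002 0 4;-1 0 -.0002 0 4;-1 0 0 0 0'|f
```

```text
eef_pos: [0.5803, 0.0411, 0.0758] wrist_force: [0.7, -0.9, 5.8] 
[ 0.00861445 -0.01027358 -0.09850595] -167.44115987598957
eef_pos: [0.5804, 0.0405, 0.0758] wrist_force: [0.2, -0.1, 6.3] 
[-0.02441466  0.01034214 -0.09288044] -179.44181764743735
eef_pos: [0.5804, 0.0399, 0.0758] wrist_force: [0.9, -0.2, 5.3] 
[ 0.00191604  0.07083989 -0.13036295] 168.55725894709116
eef_pos: [0.5802, 0.0395, 0.0758] wrist_force: [-0.9, 0.3, 5.9] 
[-0.00774248  0.03421956 -0.16322005] 160.56083409203572
```

```bash
f(){ grep -E "eef|wrist_f" | tr '\n' ' '; echo; python3 -c "
from h import *
s=get_state();print(s['wrist_torque'],psi(s))"; }
python3 -m inch '-1 0 -.0001 0 2;-1 0 0 0 0'|f
python3 -m inch '-1 0 0 0 1;-1 0 0 0 0'|f
python3 -m inch '-1 0 0 0 1;-1 0 0 0 0'|f
python3 -m inch '-1 0 0 0 1;-1 0 0 0 0'|f
```

```text
eef_pos: [0.5798, 0.0394, 0.0758] wrist_force: [-0.8, -0.1, 6.8] 
[-0.14010126  0.28701157  0.11433248] 158.62240685772068
eef_pos: [0.5795, 0.0394, 0.0757] wrist_force: [-2.0, 0.1, 6.4] 
[-0.01630679  0.41601061  0.09554615] 157.64530671706234
eef_pos: [0.5793, 0.0394, 0.0757] wrist_force: [-3.1, -0.4, 7.5] 
[-0.07837204  0.53610692  0.14990622] 156.64762336396294
eef_pos: [0.579, 0.0394, 0.0756] wrist_force: [-2.3, -0.0, 8.1] 
[-0.06833986  0.6133393   0.17049079] 155.65024152932332
```

```bash
python3 - <<'E'
from h import *
p,P,s=wrist(); print(inhand(P,s,.0398)); print(s["eef_pos"],psi(s),s["wrist_torque"],s["wrist_force"])
cv2.imwrite("pics/w3.png",p[:,:,::-1])
m=np.hypot(P[...,0]-.577,P[...,1]-.041)<.1
E
```

```text
('lid dz', np.float64(0.03984527597245453), 'front x', array([0.0427, 0.0428, 0.0428]), 'y', array([-0.0282,  0.0261]))
[0.57904725 0.03940536 0.0755971 ] 155.65024152932332 [-0.06833986  0.6133393   0.17049079] [-2.32201324 -0.02471101  8.06606315]
```

View pics/w3.png

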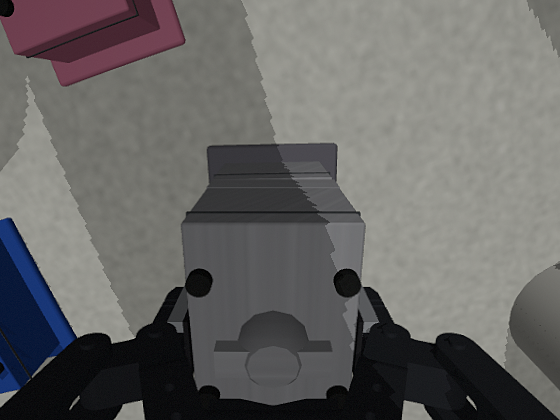

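```bash
f(){ grep -E "eef|wrist_f" | tr '\n' ' '; echo; python3 -c "
from h import *
s=get_state();print(s['wrist_torque'],psi(s),s['joint_pos'][5],s['effort'][5])"; }
python3 -m inch '-1 0 0 0 0;-1 0 0 0 0'|f
python3 -m inch '-1 0 0 0 1;-1 0 0 0 0'|f
python3 -m inch '-1 0 0 0 -1;-1 0 0 0 0'|f
python3 -m inch '-1 0 0 0 -1.5;-1 0 0 0 0'|f
```

```text
eef_pos: [0.579, 0.0394, 0.0756] wrist_force: [-3.5, 0.3, 7.2] 
[-0.0200993   0.63394914  0.08820275] 155.66396212462394 0.4925076619212634 0.13059552758932114
eef_pos: [0.5788, 0.0394, 0.0755] wrist_force: [-4.1, 0.8, 8.0] 
[0.0059149  0.75029461 0.12119493] 154.65387484421666 0.51015419372675 0.2420669887214899
eef_pos: [0.5789, 0.0395, 0.0755] wrist_force: [-3.7, -0.1, 6.8] 
[0.0328788  0.68059868 0.00334816] 155.66124929945684 0.4925409731361724 -0.13381947297602892
eef_pos: [0.5793, 0.0395, 0.0755] wrist_force: [-2.4, 0.3, 6.0] 
[ 0.04576969  0.53494627 -0.04806078] 157.1745996664416 0.46613938189025933 -0.17468743957579136
```

```bash
f(){ python3 -c "
from h import *
p,P,s=wrist();print(inhand(P,s,.0398)[3:]);print(s['eef_pos'],s['wrist_force'],s['wrist_torque'],psi(s),s['effort'][5])"; }
python3 -m inch '-1 0 0 0 1.5;-1 0 0 0 1;-1 0 0 0 0'>/dev/null;f
python3 -m inch '-1 0 0 0 1;-1 0 0 0 0'>/dev/null;f
python3 -m inch '-1 0 0 0 1;-1 0 0 0 0'>/dev/null;f
```

```text
(array([0.0427, 0.0428, 0.0427]), 'y', array([-0.0282,  0.0261]))
[0.57882073 0.03945441 0.07545499] [-3.55899622  0.0857889   7.60516622] [-0.00302855  0.72399196  0.13532507] 154.65180186406835 0.24476668797433376
(array([0.0427, 0.0427, 0.0427]), 'y', array([-0.0281,  0.0262]))
[0.57870701 0.03948228 0.07544488] [-3.64058754  0.44316393  7.66696994] [-0.02849766  0.79840298  0.26544533] 153.66907974104282 0.3392861969769001
(array([0.0427, 0.0427, 0.0427]), 'y', array([-0.0282,  0.0261]))
[0.57866989 0.03946115 0.07545515] [-4.04341596e+00  7.87438427e-03  8.35255872e+00] [-0.02263147  0.83499542  0.41504578] 152.68274332887194 0.45687826350331306
```

```bash
f(){ python3 -c "
from h import *
s=get_state();print(s['eef_pos'],s['wrist_force'],s['wrist_torque'],psi(s),s['effort'][5])"; }
python3 -m inch '-1 0 0 0 -1.5;-1 .0007 0 -.001 -1.2;-1 0 0 -.001 0;-1 0 0 0 0'>/dev/null;f
python3 -m inch '-1 0 0 -.0005 0;-1 0 0 0 0;1 0 0 0 0;1 0 0 0 0;1 0 0 0 0;1 0 0 0 0;1 0 0 0 0;1 0 0 0 0;1 0 0 0 0;1 0 0 0 0'>/dev/null;f
python3 -m inch '1 0 0 -.02 0;1 0 0 -.04 0;1 0 0 -.05 0;1 0 0 -.02 0;1 0 0 0 0;1 0 0 0 0;1 0 0 0 0'
python3 - <<'E'
from h import *
p,P,s=wrist(); cv2.imwrite("pics/w4.png",p[:,:,::-1])
print(s["eef_pos"],psi(s),s["joint_pos"][5])
for z in(.114,.1165): print(lid(P,z,(.578,.041),.08))
m=np.hypot(P[...,0]-.578,P[...,1]-.041)<.03; zz=P[m][:,2]; zz=zz[(zz>.105)&(zz<.122)]; print(np.median(zz))
E
```

```text
[0.57868424 0.03964271 0.07678725] [-0.00413747  0.4648379   0.02108138] [-0.02589428 -0.21374308  0.05619298] 155.33163979288224 0.004120582452742383
[0.57857346 0.03949373 0.07763069] [-0.52936689  0.06455951 -0.39384456] [-0.03373753  0.0264836   0.0162645 ] 155.33614425989245 1.0874358054024924e-05
time_s: 19.55
eef_pos: [0.5776, 0.0395, 0.206]
tcp_rot: [-0.001, 0.214, 0.977, -0.0]
wrist_force: [0.7, -0.4, -0.4]
finger_gap: 0.0852
finger_force: 0.0
[0.57757261 0.03945874 0.20600927] 155.3400559942025 0.49860824628968176
[577.5  39.   84.7  56.3 -24.7]
[577.5  39.1  84.6  56.3 -24.7]
0.11651044518060483
```

View pics/w4.png

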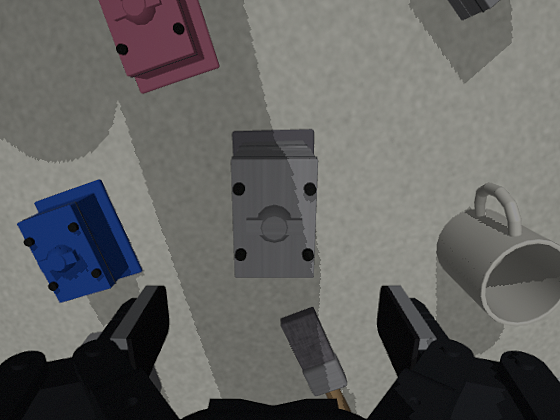

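The tall tin sits locked and square at lid height .1155 (column at (275,220)). Now the short tin.

```bash
python3 -m inch '1 .0331 .0267 0 0;1 .0331 .0267 0 0;1 .0331 .0267 0 0;1 .0331 .0267 0 0;1 .0331 .0267 0 0;1 .0331 .0267 0 0;1 0 0 0 -8.4;1 0 0 0 -8.4;1 0 0 0 -8.4;1 0 0 0 -8.4;1 0 0 0 -8.4;1 0 0 0 0;1 0 0 0 0;1 0 0 0 0'
python3 - <<'E'
from h import *
p,P,s=wrist(); cv2.imwrite("pics/w5.png",p[:,:,::-1])
print(s["eef_pos"],psi(s),s["joint_pos"][5]); r=lid(P,.0468,(.464,.268)); print(r)
a=np.radians(psi(s)); d=r[:2]/1000-s["eef_pos"][:2]; print("tool",d@[np.cos(a),np.sin(a)],d@[np.sin(a),-np.cos(a)])
E
```

```text
time_s: 21.0
eef_pos: [0.4647, 0.2678, 0.207]
tcp_rot: [-0.0, -0.15, 0.989, -0.0]
wrist_force: [-0.0, -0.0, -0.4]
finger_gap: 0.0857
finger_force: 0.0
[0.46468521 0.26776682 0.20704338] -162.80279551963238 0.22260986648268635
[463.2 265.4  84.6  56.1  17.4]
tool 0.0021185900123362857 -0.00182189027070533
```

```bash
python3 -m inch '1 .0015 -.0018 .03 0;1 0 0 .045 0;1 0 0 .045 0;1 0 0 .04 0;1 0 0 .022 0;1 0 0 .012 0;1 0 0 0 0;-1 0 0 0 0;-1 0 0 0 0;-1 0 0 0 0;-1 0 0 0 0;-1 0 0 0 0;-1 0 0 0 0;-1 0 0 0 0' 60
python3 -m inch '-1 0 0 -.02 0;-1 0 0 -.05 0;-1 0 0 -.05 0;-1 0 0 -.05 0;-1 0 0 -.05 0;-1 0 0 -.02 0;-1 0 0 0 0;-1 0 0 0 0;-1 0 0 0 0'
python3 -c "
from h import *
s=get_state();print(s['eef_pos'],psi(s))"
```

```text
time_s: 22.45
eef_pos: [0.4656, 0.2668, 0.0155]
tcp_rot: [0.002, -0.151, 0.989, 0.001]
wrist_force: [-1.1, 1.0, 7.1]
finger_gap: 0.0548
finger_force: 64.6
time_s: 23.35
eef_pos: [0.4629, 0.2651, 0.2516]
tcp_rot: [-0.002, -0.151, 0.989, -0.001]
wrist_force: [-0.6, -1.0, -2.1]
finger_gap: 0.0549
finger_force: 64.8
[0.46292789 0.26514224 0.2515702 ] -162.6633072417717
```

```bash
python3 -m inch '-1 -.0185 -.0389 0 0;-1 -.0185 -.0389 0 0;-1 -.0185 -.0389 0 0;-1 -.0185 -.0389 0 0;-1 -.0185 -.0389 0 0;-1 0 0 0 -8;-1 0 0 0 -8;-1 0 0 0 -8;-1 0 0 0 -8;-1 0 0 0 -8;-1 0 0 0 -8;-1 0 0 0 0;-1 0 0 0 0;-1 0 0 0 0;-1 0 0 0 0'
python3 - <<'E'
from h import *
p,P,s=wrist(); cv2.imwrite("pics/w6.png",p[:,:,::-1])
print(s["eef_pos"],psi(s),s["joint_pos"][5],s["wrist_force"])
print(lid(P,.116,(.5775,.039)),inhand(P,s,.0305))
E
```

```text
time_s: 24.85
eef_pos: [0.6102, 0.1077, 0.2532]
tcp_rot: [-0.0, -0.539, 0.842, 0.0]
wrist_force: [0.0, -0.7, -2.8]
finger_gap: 0.0553
finger_force: 65.0
[0.61015821 0.10770943 0.25321795] -114.7377026426291 -0.9643079433269878 [ 0.00691864 -0.6724732  -2.760492  ]
[577.6  39.1  84.2  55.4 -24.7] ('lid dz', np.float64(0.03236948855410687), 'front x', array([0.0458, 0.0458, 0.0458]), 'y', array([-0.0282,  0.0259]))
```

```bash
f(){ python3 -c "
from h import *
s=get_state();print(s['eef_pos'].round(4),s['wrist_force'].round(1),s['wrist_torque'].round(2),psi(s).round(2))"; }
python3 -m inch '-1 .02 .0006 0 0;-1 .028 .0007 0 0;-1 .018 .0006 0 0;-1 .0068 0 0.01 0;-1 0 0 .03 0;-1 0 0 .035 0;-1 0 0 .02 0;-1 0 0 .01 0;-1 0 0 0 0;-1 0 0 0 0;-1 0 0 0 0'>/dev/null;f
python3 -m inch '-1 0 0 .002 0;-1 0 0 .002 0;-1 0 0 0 0;-1 0 0 0 0'>/dev/null;f
python3 -m inch '-1 0 0 .002 0;-1 0 0 0 0;-1 0 0 0 0'>/dev/null;f
```

```text
[0.5794 0.0425 0.15  ] [-0.1 -0.6 -2. ] [-0.01  0.04  0.  ] -114.66
[0.5782 0.0423 0.1447] [ 0.3  0.4 -1.8] [-0.03  0.04  0.06] -114.66
[0.5783 0.0423 0.1426] [-0.   0.4 -2. ] [ 0.01 -0.06  0.03] -114.67
```

```bash
f(){ python3 -c "
from h import *
s=get_state();print(s['eef_pos'].round(4),s['wrist_force'].round(1),s['wrist_torque'].round(2),psi(s).round(2))"; }
python3 -m inch '-1 0 0 .001 0;-1 0 0 0 0;-1 0 0 0 0'>/dev/null;f
python3 -m inch '-1 0 0 .001 0;-1 0 0 0 0;-1 0 0 0 0'>/dev/null;f
python3 -m inch '-1 0 0 .001 0;-1 0 0 0 0;-1 0 0 0 0'>/dev/null;f
```

```text
[0.5785 0.0424 0.1421] [-0.5 -0.8  2.8] [-0.01  0.11  0.01] -114.66
[0.5785 0.0424 0.1409] [-0.1 -0.5  4. ] [ 0.    0.1  -0.02] -114.66
[0.5785 0.0424 0.1403] [-1.2  0.5  8.1] [-0.06  0.39  0.02] -114.66
```

```bash
f(){ python3 -c "
from h import *
s=get_state();print(s['eef_pos'].round(4),s['wrist_force'].round(1),s['wrist_torque'].round(2),psi(s).round(2))"; }
python3 -m inch '-1 0 0 -.0005 3;-1 0 0 0 0'>/dev/null;f
python3 -m inch '-1 0 0 0 3;-1 0 0 0 0'>/dev/null;f
python3 -m inch '-1 0 0 0 3;-1 0 0 0 0'>/dev/null;f
python3 -m inch '-1 0 0 0 3;-1 0 0 0 0'>/dev/null;f
python3 -m inch '-1 .0006 .0008 0 3;-1 0 0 0 0'>/dev/null;f
```

```text
[0.5786 0.0423 0.1404] [ 0.3 -0.8  4.5] [-0.05  0.01 -0.  ] -117.67
[0.5787 0.0421 0.1403] [ 1.6 -1.3  4.2] [-0.25 -0.13  0.05] -120.62
[0.5788 0.042  0.1402] [-0.1 -2.5 -1.6] [-0.3   0.05  0.05] -123.58
[0.5772 0.0425 0.139 ] [ 1.  -0.2 -1.5] [-0.01 -0.2  -0.05] -126.55
[0.5764 0.0424 0.1392] [ 0.2 -0.1 -2.7] [-0.05 -0.08 -0.05] -129.53
```

```bash
f(){ python3 -c "
from h import *
s=get_state();print(s['eef_pos'].round(4),s['wrist_force'].round(1),s['wrist_torque'].round(2),psi(s).round(2))"; }
python3 -m inch '-1 0 0 .001 -2.5;-1 0 0 .001 0;-1 0 0 0 0'>/dev/null;f
python3 -m inch '-1 0 0 .001 0;-1 0 0 .001 0;-1 0 0 0 0'>/dev/null;f
python3 -m inch '-1 0 0 .001 0;-1 0 0 0 0'>/dev/null;f
```

```text
[0.5769 0.0424 0.1376] [-0.1  0.1 -3.3] [-0.   -0.07 -0.02] -127.13
[0.577  0.0424 0.1358] [ 0.1 -0.6 -2.7] [ 0.   -0.   -0.01] -127.16
[0.5772 0.0424 0.1352] [ 0.1  0.1 -0.9] [0.01 0.03 0.05] -127.16
```

```bash
f(){ python3 -c "
from h import *
s=get_state();print(s['eef_pos'].round(4),s['wrist_force'].round(1),s['wrist_torque'].round(2),psi(s).round(2))"; }
python3 -m inch '-1 0 0 .001 0;-1 0 0 .001 0;-1 0 0 0 0'>/dev/null;f
python3 -m inch '-1 0 0 .001 0;-1 0 0 0 0;-1 0 0 0 0'>/dev/null;f
python3 -m inch '-1 0 0 .001 0;-1 0 0 0 0;-1 0 0 0 0'>/dev/null;f
python3 -m inch '-1 0 0 .001 0;-1 0 0 0 0;-1 0 0 0 0'>/dev/null;f
```

```text
[0.5773 0.0424 0.1334] [-2.  -0.8  2.8] [ 0.09  0.36 -0.01] -127.16
[0.5773 0.0424 0.1323] [-0.7  0.1  3.6] [0.14 0.38 0.01] -127.16
[0.5773 0.0424 0.1312] [-0.5 -0.4  4.6] [0.1  0.39 0.01] -127.16
[0.5773 0.0424 0.1303] [-2.1  0.4  6.5] [ 0.2   0.48 -0.  ] -127.16
```

```bash
f(){ python3 -c "
from h import *
s=get_state();print(s['eef_pos'].round(4),s['wrist_force'].round(1),s['wrist_torque'].round(2),psi(s).round(2))"; }
python3 -m inch '-1 0 0 .0005 0;-1 0 0 0 0;-1 0 0 0 0'>/dev/null;f
python3 -m inch '-1 0 0 .0005 0;-1 0 0 0 0;-1 0 0 0 0'>/dev/null;f
python3 -m inch '-1 0 0 .0005 0;-1 0 0 0 0;-1 0 0 0 0'>/dev/null;f
```

```text
[0.5773 0.0424 0.1299] [-3.3  0.5  6.7] [ 0.17  0.54 -0.02] -127.16
[0.5773 0.0424 0.1296] [-2.9 -0.   7.7] [0.17 0.66 0.03] -127.16
[0.5773 0.0424 0.1295] [-3.7  0.3 11.2] [0.24 0.87 0.03] -127.16
```

```bash
f(){ python3 -c "
from h import *
s=get_state();print(s['eef_pos'].round(4),s['wrist_force'].round(1),s['wrist_torque'].round(2),psi(s).round(2),s['effort'][5].round(2))"; }
python3 -m inch '-1 0 0 -.0006 0;-1 0 -.0002 0 4;-1 0 -.0002 0 4;-1 0 0 0 0'>/dev/null;f
python3 -m inch '-1 0 -.0002 0 4;-1 0 -.0002 0 4;-1 0 -.0002 0 4;-1 0 0 0 0'>/dev/null;f
python3 -m inch '-1 0 -.0002 0 4;-1 0 -.0002 0 4;-1 0 -.0002 0 4;-1 0 0 0 0'>/dev/null;f
```

```text
[0.5785 0.042  0.1299] [-1.1 -0.5  6.5] [ 0.14  0.18 -0.05] -135.24 0.37
[0.5791 0.0415 0.13  ] [0.8 0.3 5.8] [ 0.03 -0.01 -0.  ] -147.25 0.37
[0.5794 0.041  0.13  ] [ 0.1 -0.2  6.4] [-0.07 -0.    0.  ] -159.25 0.37
```

```bash
f(){ python3 -c "
from h import *
s=get_state();print(s['eef_pos'].round(4),s['wrist_force'].round(1),s['wrist_torque'].round(2),psi(s).round(2),s['effort'][5].round(2))"; }
python3 -m inch '-1 0 -.0002 0 4;-1 0 -.0002 0 4;-1 0 -.0002 0 4;-1 0 0 0 0'>/dev/null;f
python3 -m inch '-1 0 -.0002 0 4;-1 0 -.0002 0 4;-1 0 -.0002 0 4;-1 0 0 0 0'>/dev/null;f
python3 -m inch '-1 0 -.0002 0 4;-1 0 -.0002 0 4;-1 0 -.0001 0 4;-1 0 0 0 0'>/dev/null;f
python3 -m inch '-1 0 0 0 2;-1 0 0 0 2;-1 0 0 0 0'>/dev/null;f
```

```text
[0.5796 0.0404 0.13  ] [-0.5  0.2  6.3] [ 0.01 -0.01 -0.01] -171.25 0.37
[0.5797 0.0398 0.13  ] [0.1 0.7 5.7] [ 0.04 -0.02 -0.  ] 176.75 0.37
[0.5796 0.0393 0.13  ] [0.3 0.7 6.3] [ 0.02 -0.   -0.03] 164.75 0.38
[0.5796 0.0393 0.13  ] [ 0.2 -0.5  7.3] [-0.05  0.01  0.04] 160.8 0.24
```

```bash
f(){ python3 -c "
from h import *
s=get_state();print(s['eef_pos'].round(4),s['wrist_force'].round(1),s['wrist_torque'].round(2),psi(s).round(2),s['effort'][5].round(2))"; }
python3 -m inch '-1 0 0 0 2;-1 0 0 0 2;-1 0 0 0 0'>/dev/null;f
python3 -m inch '-1 0 0 0 1.5;-1 0 0 0 0'>/dev/null;f
python3 -m inch '-1 0 0 0 1;-1 0 0 0 0'>/dev/null;f
python3 -m inch '-1 0 0 0 1;-1 0 0 0 0'>/dev/null;f
python3 - <<'E'
from h import *
p,P,s=wrist(); print(inhand(P,s,.0324)[3:])
E
```

```text
[0.5796 0.0392 0.13  ] [-0.5 -0.7  6.9] [-0.01  0.04  0.04] 156.8 0.24
[0.5796 0.0392 0.13  ] [-0.1  0.5  6.1] [-0.08 -0.02  0.06] 155.31 0.21
[0.5796 0.0392 0.13  ] [ 0.5 -0.4  6.5] [-0.07 -0.01  0.05] 154.32 0.18
[0.5795 0.0392 0.13  ] [ 0.1 -1.2  7. ] [-0.05  0.07  0.1 ] 153.33 0.19
(array([0.0435, 0.0435, 0.0435]), 'y', array([-0.0281,  0.0261]))
```

```bash
f(){ python3 -c "
from h import *
s=get_state();print(s['eef_pos'].round(4),s['wrist_force'].round(1),s['wrist_torque'].round(2),psi(s).round(2),s['effort'][5].round(2))"; }
python3 -m inch '-1 0 0 0 1;-1 0 0 0 0'>/dev/null;f
python3 -m inch '-1 0 0 0 1;-1 0 0 0 0'>/dev/null;f
python3 -m inch '-1 0 0 0 1;-1 0 0 0 0'>/dev/null;f
python3 - <<'E'
from h import *
p,P,s=wrist(); print(inhand(P,s,.0324)[3:])
p,d=camera("side"); cv2.imwrite("pics/s7.png",cv2.resize(p[150:270,210:330,::-1],None,fx=4,fy=4,interpolation=cv2.INTER_CUBIC))
E
```

```text
[0.5794 0.0392 0.13  ] [-0.7 -0.5  6.7] [-0.06  0.13  0.15] 152.34 0.25
[0.5794 0.0392 0.13  ] [-0.6 -0.   6.5] [-0.04  0.09  0.21] 151.34 0.32
[0.5794 0.0392 0.13  ] [-0.5 -1.5  7. ] [-0.09  0.17  0.24] 150.35 0.38
(array([0.0435, 0.0435, 0.0435]), 'y', array([-0.0281,  0.0263]))
```

View pics/s7.png

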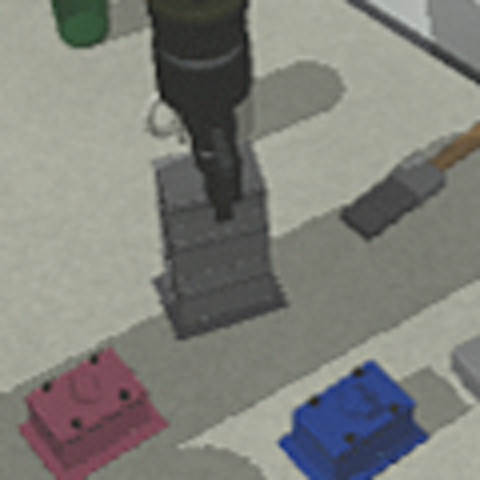

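The column looks aligned, and the torque ramp shows the stops are engaged (two compliant stops in series). I'll unwind the elastic part, ease the pressure and let go.

```bash
f(){ python3 -c "
from h import *
s=get_state();print(s['eef_pos'].round(4),s['wrist_force'].round(1),s['wrist_torque'].round(2),psi(s).round(2),s['effort'][5].round(2))"; }
python3 -m inch '-1 0 0 0 -2;-1 0 0 -.001 -2;-1 0 0 -.001 0;-1 0 0 0 0'>/dev/null;f
python3 -m inch '-1 0 0 -.001 0;-1 0 0 -.0008 0;-1 0 0 0 0;1 0 0 0 0;1 0 0 0 0;1 0 0 0 0;1 0 0 0 0;1 0 0 0 0;1 0 0 0 0;1 0 0 0 0;1 0 0 0 0'>/dev/null;f
python3 -m inch '1 0 0 -.02 0;1 0 0 -.04 0;1 0 0 -.05 0;1 0 0 -.02 0;1 0 0 0 0;1 0 0 0 0;1 0 0 0 0'
python3 - <<'E'
from h import *
p,P,s=wrist(); cv2.imwrite("pics/w8.png",p[:,:,::-1])
for z in(.163,): print(lid(P,z,(.578,.041),.08))
m=np.hypot(P[...,0]-.578,P[...,1]-.041)<.02; print(np.nanmedian(P[m][:,2]))
for z in(.1,.08): print(z,lid(P,z,(.578,.041),.08,.015))
E
```

```text
[0.5793 0.0393 0.1316] [0.6 0.4 4.2] [ 0.03 -0.39  0.01] 154.31 -0.03
[0.5784 0.0394 0.133 ] [ 0.2 -0.5 -0.1] [0.01 0.03 0.  ] 154.34 -0.0
time_s: 38.05
eef_pos: [0.5775, 0.0394, 0.2614]
tcp_rot: [-0.001, 0.222, 0.975, -0.0]
wrist_force: [-0.1, -0.3, -0.1]
finger_gap: 0.0855
finger_force: 0.0
[577.4  38.9  84.7  56.2 -25.8]
0.33537282363089543
0.1 [541.3  61.1  46.7   0.7  64.1]
0.08 [5.333e+02 4.450e+01 2.730e+01 5.000e-01 6.420e+01]
```

View pics/w8.png

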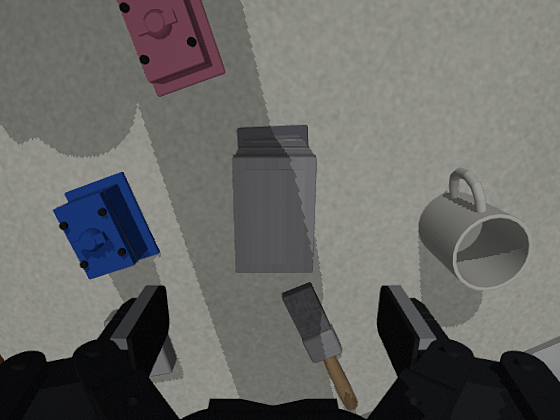

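```bash
python3 - <<'E'
from h import *
p,P,s=wrist()
for z,t in((.14,.015),(.085,.02),(.03,.015)):
    m=(np.abs(P[...,2]-z)<t)&(np.hypot(P[...,0]-.541,P[...,1]-.06)<.04)
    q=P[m][:,:2]; vx,vy,x0,y0=cv2.fitLine((q*1000).astype(np.float32),cv2.DIST_HUBER,0,.01,.01).ravel()
    print(z,m.sum(),np.degrees(np.arctan2(vy,vx)),x0,y0)
m=(abs(P[...,2]-.163)<.006)&(np.hypot(P[...,0]-.577,P[...,1]-.039)<.03); print(np.median(P[m][:,2]))
E
```

```text
0.14 426 64.28852 539.7064 57.570683
0.085 314 64.57294 539.4785 57.380096
0.03 159 66.8187 538.13544 54.542328
0.16484228538793608
```

The lid height (≈163 mm) and faces agree within about 2°, so both tins are locked against their stops. Handing in.

```bash
python3 -c "
from plant import *
print(sign_off())"
```

```text
the job is handed in; nothing more can be done
None
```

The tall tin and then the short tin are stacked on the base, each turned clockwise to its stop and within about 2° of square, then released and handed in with the other things left where they were; no verdict came back.

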